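# Level the tilting stage and hold the loupe over the pinned beetle

### The job

Inspect the pinned beetle on the small tilting stage. First turn the stage's knob until its tilted plate sits level; then take the folding loupe out of the open card tray, carry it over the bottles and vials without knocking any of them over, and finish holding it in the gripper, lying flat, with its lens centred over the beetle's pin and about 1 cm above the pin's head. The dry specimen is brittle: never touch it, and do not let the loupe touch anything on the stage. The job ends with the loupe still held there, steady.

Things in the scene. Friction and masses are not known exactly. Their poses are not given: they have to be found in the camera images.
- stage: Tilting specimen stage, fixed: dark base plate 170 x 94 mm (x from -75 to +95 mm), a brass worm under a black knob at its -x end, and a cork-topped aluminium plate tilting about the stage's y axis at x = +20 mm, 40 mm above the desk. Origin on the desk, z up; +x runs from the knob towards the specimen. Highest point: the pin's head, 115 mm above the desk.
- knob (a joint): Angle of the stage's knob, rad, growing counter-clockwise seen from above; starts at 1.3 to 2.6, to be turned clockwise to 0. Stays where it is left (friction 0.04 N m), stops at +-2.9. One rad of it tilts the plate 0.05 rad; at 0 the plate is level and the white line on the knob points at the white mark on the bracket, on the side away from the specimen.
- knob_grip (a point): Centre of the round black fluted knob, 86 mm above the desk, at x = -36 mm in the stage's frame; its axes turn with the knob. The knob is 31 mm across the flutes, its foot 73 and its top 97 mm above the desk; the 40 x 44 mm bracket below it tops out at 72 mm. Grip it from above at any yaw.
- plate (a joint): Tilt of the stage's plate, rad; 0 is level, positive when the specimen's end is low. Starts at 0.065 to 0.13; level is within 0.02.
- specimen: Beetle pinned on a pale foam cube (24 x 30 x 18 mm), fastened to the plate's cork, 80 mm from the knob's axis; with the pin 52 mm high. Origin at the centre of the cube's underside, z up along the pin, x along the stage's x. The beetle lies 20 to 42 mm above the origin and reaches about 20 mm to either side.
- pin_head (a point): Top of the pin through the beetle; z points up when the plate is level. With the plate level it is 115 mm above the desk.
- tray: Open white card tray, 147 (x) x 182 (y) x 45 mm high, walls 2 mm, floor 2 mm thick; it does not move. Origin at the centre of its underside. Loupe and a stack of label cards (40 x 57 x 10 mm, at its -y end) lie in it. Beyond it on the right a fixed magnifier lamp hangs over the desk, its head at x 0.53 to 0.78, y -0.59 to -0.34, from 0.36 m up: keep the arm on the robot's side of it.
- loupe: Folding pocket loupe lying flat, lens swung out, 67 mm long, 45 g. Origin under its middle, z up, +y points towards the lens. Case: 24 mm wide (x), y from -34 to +7 mm, 14 mm high; grip it across x at y = -14 mm. Lens barrel: 26 mm across, y from 8 to 34 mm, from 3 to 13 mm above the underside.
- lens (a point): Centre of the lower face of the loupe's lens barrel: 21 mm along the loupe's +y from its origin, 3 mm above its underside. Its z is the lens's axis.
- dropper_bottle: Amber dropper bottle, 33 mm across, 100 mm high, standing between tray and stage; origin under its centre, z up.
- glue_bottle: White glue bottle with nozzle cap, 39 mm across, 113 mm high, standing between tray and stage; origin under its centre, z up.
- vial_tall: Glass vial, 21 mm across, 70 mm high, standing between tray and stage; origin under its centre, z up.
- vial_short: Glass vial, 21 mm across, 58 mm high, standing between tray and stage; origin under its centre, z up.

How it is judged:
By the outcome, as a careful person would: the job done as asked, in the order asked, and still so for the second after the job is handed in, while the arm keeps its last pose, push and grip.
It also fails if it takes over 64 s, if anything falls off the work surface, if the arm or the gripper's body presses on something with over 40 N, if the wrist force passes 120 N, or if a joint passes its speed limit or range.

### The arm

A 6-joint arm with a two-finger parallel gripper is mounted at the origin on a cart in front of the work surface, level with it; the furniture and walls round the work are solid. World frame = base frame: x ahead of the robot, y to its left, z up, the work surface at z = 0. Lengths are in mm, angles in rad, forces in N, time in s.
With the tool pointing down it reaches from about 425 to 925 mm from the base axis. Payload 12.5 kg.
Tool frame: the origin (TCP) lies at the very end of the fingers, on their centre line; the grasp point (between the pads) lies 19 mm behind it; z points along the fingers, y is the line along which they close (so a half turn about z gives the same grasp; the last joint's range is limited). The gripper opens to 85 mm and grips with 20 to 120 N. Pads are 22 mm wide; open, the fingers measure 114 mm over their backs; the gripper's body (76 mm by 85 mm) begins 54 mm behind the grasp point. The pads swing forward as they close: fully open they stand 13 mm farther back than shut.
Start: joints at [-1.349, 0.491, 1.559, -0, 1.092, -0.106], TCP at [201.248, -591.73, 231.327] pointing down, gripper open.
Joint ranges: [-3.1, 3.1], [-0.84, 2.19], [0.05, 2.79], [-1.13, 4.28], [0.06, 2.93], [-2.69, 2.69]. Speed limits (rad/s): [2.22, 2.22, 2.79, 3.14, 3.14, 3.14].

### API

Orientations are given as a rotation vector (axis times angle).
In Python, from station import robot gives the robot as it stands.
- The arm moves only by the tool drive_tool, never from a script. Its argument "steps" is a list of rows, each a list of 7 numbers: the turn, a rotation vector about the tool's x, y, z in degrees, then the shift along the tool's x, y, z in cm, then the opening, from 0 (shut) to 1 (fully open). In form: [[ax, ay, az, tx, ty, tz, claw], ...]. A call has 1 to 12 rows; each row is the pose to reach, as a shift and turn from the pose commanded when the call began, along the tool's axes at that moment; what a row does not reach only later rows make up. A row lasts 1/12 s, in which the tool goes at most 41.7 mm and 7.16 degrees, less where a joint would pass 70% of its speed; a pose out of reach is approached as far as the arm can. A call with a gripper value outside its range is refused whole. The fingers move at their own pace and stop on an object; "squeeze" is the grip in N (left out, the last holds). Time passes only in rows, so rows that repeat a pose let the fingers close. It gives the time, the measured TCP pose, the force, the opening and the grip force at its end, in the units of the state.
- robot.sense(): the state, without advancing time (a new reading comes with each control period).
- robot.get_image(name): name is "side" or "top" or "wrist"; returns the picture (480x640x3 uint8, red, green, blue); there is no depth.
- robot.camera_info(name): a dict with "fx", "fy", "cx", "cy" (pixels), "R" (3x3) and "t" (3): a world point X has camera coordinates R X + t. Camera axes: x right, y down, z forward; pixel columns grow to the right and rows downward; lengths in mm; the calibration is good to about 2 mm. A picture is of the moment at which its call begins: read the wrist's pose just before it. camera_info takes no time and is no camera call; for the wrist camera it gives the pose at the moment of the call.
- robot.job_done(): hands the job in; it is judged then, once.
The state is a dict: "time_s": time; "qpos": joint angles; "dq": joint speeds; "joint_torque": joint torques, N m; "position": TCP position; "tool_rot": TCP orientation; "force": force on the tool from outside, world axes, zero at the start; "wrist_torque": the same for the moment, N m; "grip_width": finger opening in mm; "finger_force": force on a finger pad.
Only numpy, scipy, OpenCV 4.12 (cv2) and the standard library are available. Lean on these libraries where they do the work, as an engineer would, in place of code of your own. Each camera call takes 0.05 s, during which the arm holds its last target. There are 200 camera calls.

## Working session

There is one attempt and no reset: what is moved stays moved. The work goes in short steps, Python scripts to look and compute and a tool call to move; the robot and the scene stay as the last step left them, time stands still between calls to the robot, and variables do not carry over. Pictures are saved under pics/ and viewed, at most 10 in all, crops included, and the job is handed in when it is done.

Besides the shell and the picture viewer there is one more tool, called as name([rows], argument=value, ...), one row to a line, values as JSON. drive_tool: Moves the arm, as the interface text tells. Its arguments: {"type":"object","properties":{"steps":{"type":"array"},"squeeze":{"type":"number"}},"required":["steps"]}

```bash
ls; mkdir -p pics; python3 - <<'E'
from station import robot
import cv2,numpy as np
s=robot.sense();print(s)
for n in("side","top"):
    im=robot.get_image(n);cv2.imwrite(f"pics/{n}0.png",im[:,:,::-1]);c=robot.camera_info(n)
    print(n,c, 'campos',-np.array(c['R']).T@np.array(c['t']))
E
```

```text
pics
{'time_s': 0.0, 'qpos': array([-1.34859962e+00,  4.91583203e-01,  1.55946919e+00, -9.63778995e-06,
        1.09169005e+00, -1.05635731e-01]), 'dq': array([-0.00148409,  0.00080884,  0.00079585, -0.00074915,  0.00193378,
        0.00057199]), 'joint_torque': array([ 2.12290164e-03, -6.18430710e+01, -2.61591518e+01, -1.20159788e-05,
        3.96324715e-03, -3.19311187e-05]), 'position': array([ 201.19168079, -591.4871445 ,  230.70625066]), 'tool_rot': array([-3.09834898e+00, -5.12474715e-01,  1.18564602e-04]), 'force': array([ 0.55243187, -0.43199745, -0.40373856]), 'wrist_torque': array([-0.00739027,  0.0348618 , -0.0270398 ]), 'finger_force': 0.0, 'grip_width': 85.49521420639883}
side {'fx': 597.2125904292133, 'fy': 597.2125904292133, 'cx': 318.81782511661527, 'cy': 245.42863103024035, 'R': array([[ 0.98632426, -0.16361017,  0.01990377],
       [-0.05285569, -0.42837857, -0.90205215],
       [ 0.15611125,  0.88866389, -0.43116791]]), 't': array([-550.53568659,  118.40172765, 1095.44581543])} campos [  378.25349322 -1012.83561552   590.08334723]
top {'fx': 500.8392919623546, 'fy': 500.8392919623546, 'cx': 314.9652236997682, 'cy': 243.53926517732802, 'R': array([[ 0.01404029, -0.99989428, -0.00378073],
       [-0.98122198, -0.01305045, -0.19243991],
       [ 0.19237022,  0.00641165, -0.98130148]]), 't': array([-21.47280914, 546.91812489, 904.67106129])} campos [362.91779282 -20.1334447  992.92273922]
```

View pics/top0.png

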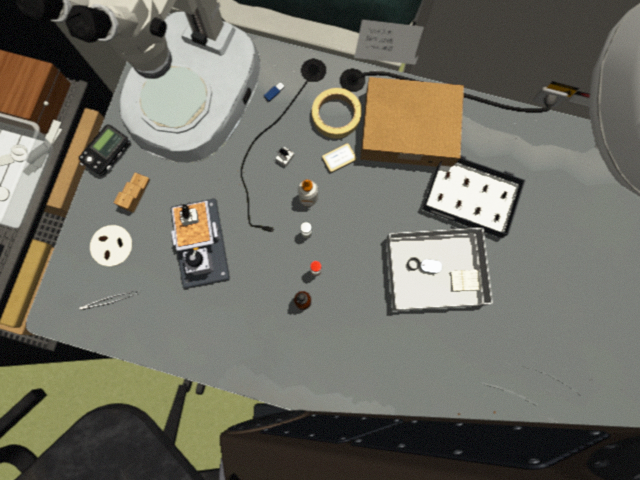

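View pics/side0.png

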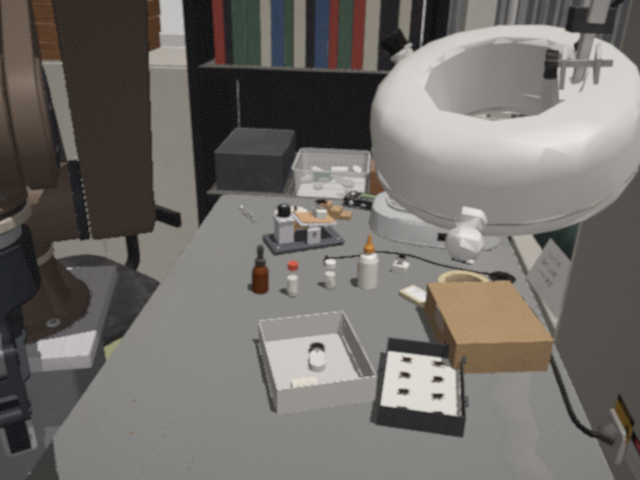

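The top view shows the stage around (200,243) with its knob at (194,258) and specimen at (187,212). The tray is at (437,270), with the loupe lens at (413,264) and case at (431,267). The dropper is at (302,300), the vials at (316,268) and (305,230), and the glue at (308,192). The side view shows the same layout.

```bash
cat > h.py <<'E'
import numpy as np,cv2
from station import robot
from scipy.spatial.transform import Rotation as Rn
def ray(n,u,v,c=None):
    c=c or robot.camera_info(n);R=np.array(c['R']);o=-R.T@np.array(c['t'])
    d=R.T@np.array([(u-c['cx'])/c['fx'],(v-c['cy'])/c['fy'],1]);return o,d/np.linalg.norm(d)
def onz(n,u,v,z,c=None):
    o,d=ray(n,u,v,c);return o+d*(z-o[2])/d[2]
def tri(rays):
    A=sum(np.eye(3)-np.outer(d,d) for o,d in rays);b=sum((np.eye(3)-np.outer(d,d))@o for o,d in rays);return np.linalg.solve(A,b)
def proj(n,X,c=None):
    c=c or robot.camera_info(n);p=np.array(c['R'])@X+np.array(c['t']);return np.array([c['cx']+c['fx']*p[0]/p[2],c['cy']+c['fy']*p[1]/p[2]])
def toolmove(Pt,Rt):
    "target world TCP pose -> rotvec deg, shift cm in the tool frame"
    s=robot.sense();R0=Rn.from_rotvec(s['tool_rot'])
    return (R0.inv()*Rt).as_rotvec(degrees=True).round(2),(R0.inv().apply(np.array(Pt)-s['position'])/10).round(2)
def down(yaw): # tool z down, closing line y at world angle yaw(deg)
    a=np.radians(yaw);y=np.array([np.cos(a),np.sin(a),0]);z=np.array([0,0,-1.]);return Rn.from_matrix(np.c_[np.cross(y,z),y,z])
E
python3 - <<'E'
import cv2,numpy as np
t=cv2.imread('pics/top0.png');s=cv2.imread('pics/side0.png')
f=lambda im,x,y,w,h,k:cv2.resize(im[y:y+h,x:x+w],None,fx=k,fy=k,interpolation=cv2.INTER_CUBIC)
a=f(t,160,190,80,100,5);b=f(t,380,220,120,100,5)[:, :400]
c=f(s,250,195,100,60,4);d=f(s,250,305,100,60,4)
cv2.imwrite('pics/c1.png',np.hstack([a,np.vstack([c,d])[:500]if 0 else np.vstack([c,d,np.zeros((20,400,3),np.uint8)])]))
cv2.imwrite('pics/c2.png',f(t,380,220,120,100,6))
E
```

```text
(no output)
```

View pics/c1.png

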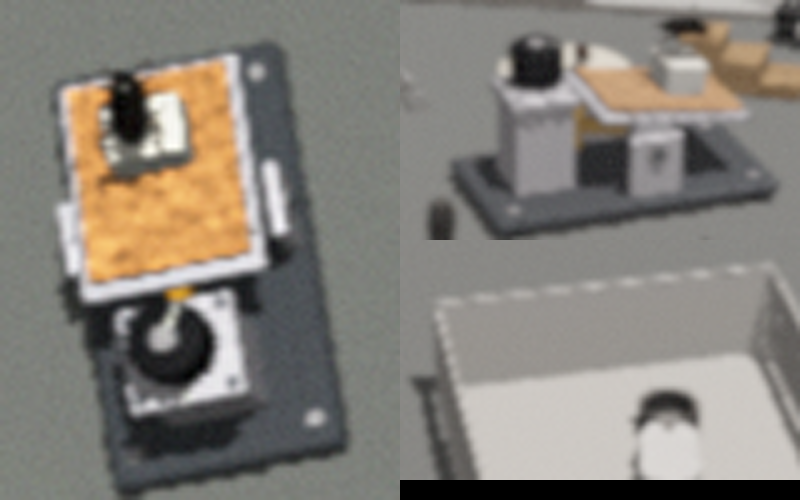

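View pics/c2.png

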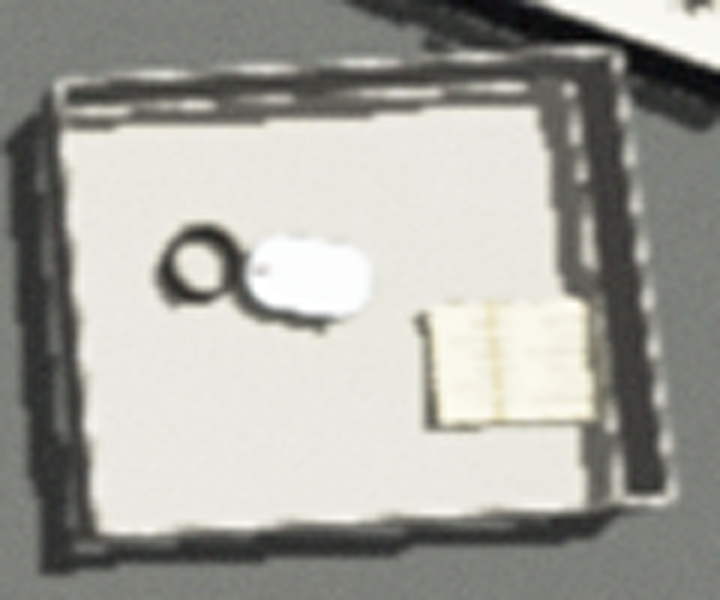

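The crops show the knob's top centre at about (194.4,258.5), with its white line pointing up-right. That puts the knob angle near 2.4 rad, with stage yaw about +9°. The loupe's lens is at about (413.5,264.5) and its case at (431,266.5). Next I compute positions and set the first move.

```bash
python3 - <<'E'
from h import *
np.set_printoptions(precision=1,suppress=True)
print('knob',onz('top',194.4,258.5,97),'base corners',[onz('top',160+a/5,190+b/5,10)[:2] for a,b in((55,85),(120,490),(345,450),(280,45))])
print('lens',onz('top',380+202/6,220+265/6,14),'case',onz('top',380+308/6,220+277/6,16))
for n,u,v in(('drop',302,300),('vialr',316,268),('vialw',305,230),('glue',308,190)):print(n,onz('top',u,v,90))
print('tray rim',[onz('top',380+a/6,220+b/6,45)[:2] for a,b in((60,85),(620,50),(670,495),(95,540))])
s=robot.sense();print(Rn.from_rotvec(s['tool_rot']).as_matrix())
c=robot.camera_info('wrist');R=np.array(c['R']);print('wristcam rel', Rn.from_rotvec(s['tool_rot']).inv().apply(-R.T@np.array(c['t'])-s['position']),(R@Rn.from_rotvec(s['tool_rot']).as_matrix()),c['fx'])
print(toolmove([430,-260,230],down(-175)),toolmove([430,-260,230],down(5)))
E
```

```text
knob [508. 204.  97.] base corners [array([627.3, 279.8]), array([463. , 242.7]), array([480. , 154.9]), array([645.4, 189.2])]
lens [ 515.9 -209.2   14. ] case [ 512.1 -243.4   16. ]
drop [436.2   7.6  90. ]
vialr [494.6 -16.8  90. ]
vialw [565.2   4.5  90. ]
glue [642.1   0.3  90. ]
tray rim [array([ 569.2, -158.8]), array([ 583.1, -339.7]), array([ 440.1, -348.2]), array([ 423.5, -167.6])]
[[ 0.9  0.3 -0. ]
 [ 0.3 -0.9  0. ]
 [ 0.  -0.  -1. ]]
wristcam rel [  81.4   -0.7 -142.7] [[-0.   1.   0. ]
 [-0.9  0.  -0.3]
 [-0.3 -0.   0.9]] 379.0899022168831
(array([ -0. ,   0.1, 103.8]), array([ 32.3, -24. ,   0.1])) (array([ -0. ,  -0. , -76.2]), array([ 32.3, -24. ,   0.1]))
```

drive_tool([
  [0, 0, -8, 9, -7, 0, 1],
  [0, 0, -16, 14, -10.5, 0, 1],
  [0, 0, -24, 18.4, -14, 0, 1],
  [0, 0, -32, 21, -16, 0, 0.8],
  [0, 0, -40, 25, -18, 0, 0.6],
  [0, 0, -48, 29, -21, 0, 0.6],
  [0, 0, -56, 33, -24, 0, 0.6],
  [0, 0, -65.2, 37.4, -26.5, 0, 0.6],
  [0, 0, -65.2, 37.4, -26.5, 0, 0.6],
  [0, 0, -65.2, 37.4, -26.5, 0, 0.6],
  [0, 0, -65.2, 37.4, -26.5, 0, 0.6],
  [0, 0, -65.2, 37.4, -26.5, 0, 0.6],
])

```text
time_s: 1.1
position: [472.9, -215.5, 231.2]
tool_rot: [-2.33, -2.107, -0.002]
force: [-0.5, -0.5, -0.4]
grip_width: 51.2
finger_force: 0.0
```

```bash
python3 - <<'E'
from h import *
import pickle
np.set_printoptions(precision=2,suppress=True)
s=robot.sense();c=robot.camera_info('wrist');im=robot.get_image('wrist');cv2.imwrite('pics/w1.png',im[:,:,::-1]);pickle.dump((s,c),open('w1.pkl','wb'))
print(s['time_s'],s['position'],s['tool_rot'],s['qpos'],s['grip_width'],proj('wrist',np.array([512,-243,16]),c))
E
```

```text
1.1 [ 472.88 -215.48  231.2 ] [-2.33 -2.11 -0.  ] [-0.56  0.34  1.81  0.    0.99 -0.46] 51.16719657176204 [359.28 220.1 ]
```

View pics/w1.png

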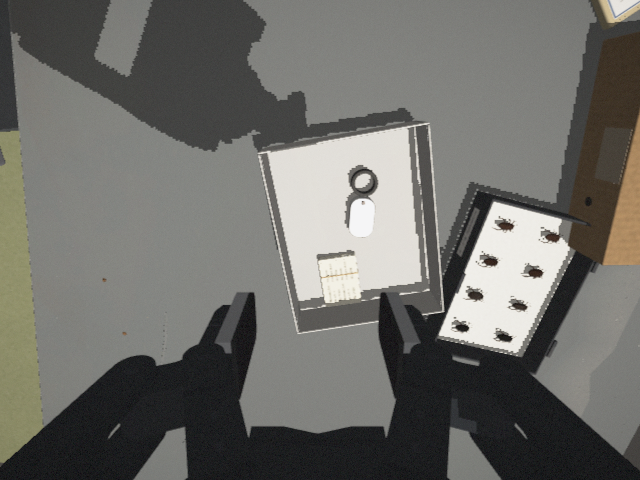

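The wrist view shows the loupe's case at (362,217) and lens ring at (362,181), both clear of the walls and cards. I'll measure both with masks, then plan the move to the knob.

```bash
python3 - <<'E'
from h import *
import pickle
np.set_printoptions(precision=2,suppress=True)
s,c=pickle.load(open('w1.pkl','rb'));im=cv2.imread('pics/w1.png')[150:260,330:395];g=cv2.cvtColor(im,cv2.COLOR_BGR2GRAY)
def cen(m):
    n,l,st,ce=cv2.connectedComponentsWithStats(m.astype(np.uint8));i=1+st[1:,4].argmax();cs,_=cv2.findContours((l==i).astype(np.uint8),0,2);r=cv2.minAreaRect(cs[0]);return st[i],ce[i]+[330,150],r[2],r[1],cv2.minEnclosingCircle(cs[0])
k=cen(g>240);b=cen(g[:50]<70);print(k,b)
C=onz('wrist',*k[1],16,c);bc=np.array(b[4][0])+[330,150];L=onz('wrist',*bc,15,c);L2=onz('wrist',*b[1],15,c)
print('case',C,'lens',L,L2,'dist',np.linalg.norm((L-C)[:2]),'ang',np.degrees(np.arctan2(*(L-C)[1::-1])))
s=robot.sense()
print(toolmove([508,180,231],down(114)), toolmove([508,204,231],down(100)))
E
```

```text
(array([ 20,  49,  24,  38, 755], dtype=int32), array([361.52, 217.93]), 4.39870548248291, (22.318683624267578, 37.50458908081055), ((31.5, 67.5), 19.039531707763672)) (array([26, 29, 19, 15, 62], dtype=int32), array([367.65, 188.65]), 59.534454345703125, (9.177064895629883, 20.585018157958984), ((35.0, 34.0), 10.295730590820312))
case [ 514.33 -241.01   16.  ] lens [ 519.89 -207.93   15.  ] [ 522.14 -212.69   15.  ] dist 33.539270897951326 ang 80.46262329463126
(array([   0.01,   -0.03, -119.73]), array([39.92, -0.34,  0.02])) (array([   0.01,   -0.03, -105.73]), array([42.31, -0.58,  0.02]))
```

drive_tool([
  [0, 0, -7, 4, 0, 0, 0.6],
  [0, 0, -14, 8, 0, 0, 0.6],
  [0, 0, -21, 12, 0, 0, 0.6],
  [0, 0, -28, 16, 0, 0, 0.6],
  [0, 0, -35, 20, 0, 0, 0.6],
  [0, 0, -42, 24, -0.2, 0, 0.6],
  [0, 0, -49, 28, -0.3, 0, 0.6],
  [0, 0, -56, 32, -0.4, 0, 0.6],
  [0, 0, -63, 36, -0.5, 0, 0.6],
  [0, 0, -70, 40, -0.6, 0, 0.6],
  [0, 0, -77, 42.3, -0.6, 0, 0.6],
  [0, 0, -84, 42.3, -0.6, 0, 0.6],
])

```text
time_s: 2.15
position: [508.6, 203.6, 230.9]
tool_rot: [-0.316, -3.126, -0.0]
force: [-0.8, -0.4, 0.2]
grip_width: 51.3
finger_force: 0.0
```

drive_tool([
  [0, 0, -7, 0, 0, 0, 0.6],
  [0, 0, -14, 0, 0, 0, 0.6],
  [0, 0, -21, 0, 0, 0, 0.6],
  [0, 0, -28, 0, 0, 0, 0.6],
  [0, 0, -35, 0, 0, 0, 0.6],
  [0, 0, -36, 0, 0, 0, 0.6],
  [0, 0, -36, 0, 0, 0, 0.6],
  [0, 0, -36, 0, 0, 0, 0.6],
])

```text
time_s: 2.82
position: [508.5, 200.3, 231.2]
tool_rot: [0.646, -3.074, 0.0]
force: [0.5, -0.2, -0.5]
grip_width: 51.3
finger_force: 0.0
```

```bash
python3 - <<'E'
from h import *
import pickle
np.set_printoptions(precision=2,suppress=True)
s=robot.sense();c=robot.camera_info('wrist');im=robot.get_image('wrist');cv2.imwrite('pics/w2.png',im[:,:,::-1]);pickle.dump((s,c),open('w2.pkl','wb'))
print(s['time_s'],s['position'],s['tool_rot'],s['qpos'],s['grip_width'],proj('wrist',np.array([508,204,97]),c))
x=cv2.resize(im[50:300,170:470],None,fx=2.6,fy=2.2 if 0 else 2.4,interpolation=2);cv2.imwrite('pics/w2c.png',x[:,:,::-1])
E
```

```text
2.8167 [508.55 200.28 231.17] [ 0.65 -3.07  0.  ] [ 0.25  0.38  1.75 -0.    1.01 -1.73] 51.25089603411665 [320.34 219.13]
```

View pics/w2.png

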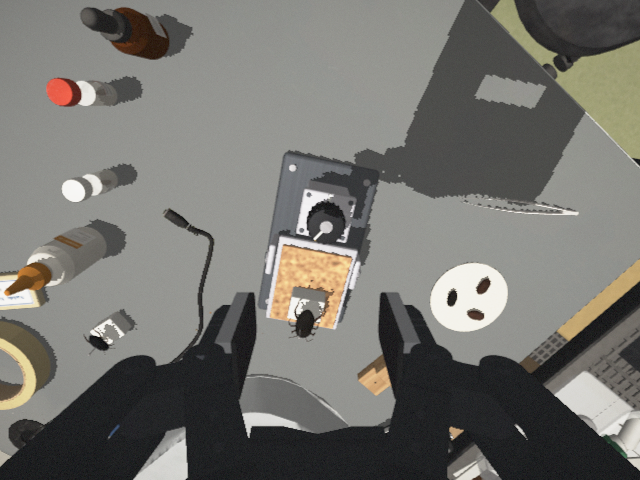

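The wrist view shows the knob at about (326,220) with its line pointing down-left to (317,238). The plate is at (318,270) and the beetle at (305,320). I'll zoom on the knob and stage for the angle.

```bash
python3 - <<'E'
import cv2
im=cv2.imread('pics/w2.png');cv2.imwrite('pics/w2d.png',cv2.resize(im[145:345,250:400],None,fx=3,fy=3,interpolation=cv2.INTER_CUBIC) if 0 else cv2.resize(im[148:298,250:390],(560*10//10,600),interpolation=cv2.INTER_CUBIC))
E
```

```text
(no output)
```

View pics/w2d.png

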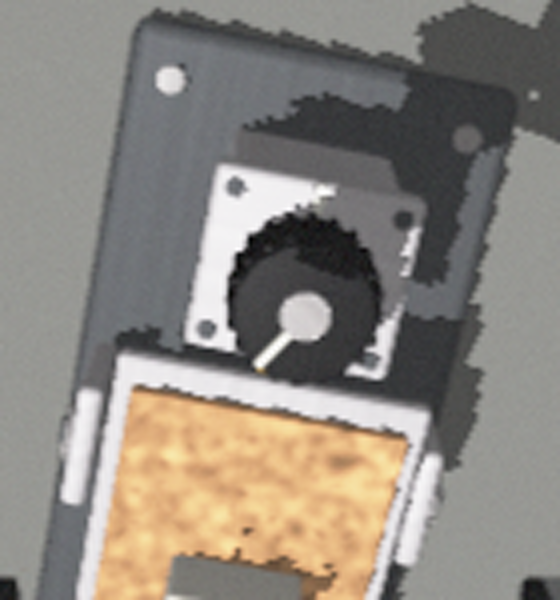

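The silver cap is centred at px (326.2,227.0), the line tip is at (315.5,240.0), and the bracket mark is at (330.5,195.5).

```bash
python3 - <<'E'
from h import *
import pickle
np.set_printoptions(precision=2,suppress=True)
s,c=pickle.load(open('w2.pkl','rb'))
P=lambda a,b,z:onz('wrist',250+a/4,148+b/4,z,c)
K=P(305,316,98);T=P(262,368,97);M=P(322,190,72)
br=[P(*p,72)[:2] for p in((218,165),(425,205),(388,378),(185,345))];print('bracket',np.array(br),np.mean(br,0))
base=[P(*p,8)[:2] for p in((135,20),(515,95),)];print('base',base)
an=lambda d:np.degrees(np.arctan2(d[1],d[0]))
print('K',K,'line',an(T-K),'mark',M,an(M-K),'baseend dir',an(base[0]-base[1])+90, 'bracket x dir',an(br[3]-br[0]),an(br[2]-br[1]),an(br[1]-br[0])-90)
print('dist mark',np.linalg.norm((M-K)[:2]))
tip=onz('wrist',315.5,240,97,c)
# specimen cube etc
print(toolmove([K[0],K[1],231],down(114)), Rn.from_rotvec(s['tool_rot']).as_matrix())
E
```

```text
bracket [[496.75 185.3 ]
 [487.42 227.2 ]
 [524.42 236.23]
 [534.87 194.02]] [510.86 210.69]
base [array([485.66, 157.06]), array([465.34, 247.82])]
K [511.64 210.54  98.  ] line -13.37655897902286 mark [493.01 206.68  72.  ] -168.30473114081403 baseend dir 12.62567819813026 bracket x dir 12.891421093369773 13.709367683749935 12.556267807153375
dist mark 19.032191794352546
(array([-0.01, -0.01, -0.24]), array([-0.7 ,  0.8 ,  0.02])) [[-0.92 -0.4  -0.  ]
 [-0.4   0.92 -0.  ]
 [ 0.   -0.   -1.  ]]
```

drive_tool([
  [0, 0, 0, -0.7, 0.75, 0, 0.6],
  [0, 0, 0, -0.7, 0.75, 3, 0.6],
  [0, 0, 0, -0.7, 0.75, 6, 0.6],
  [0, 0, 0, -0.7, 0.75, 9, 0.6],
  [0, 0, 0, -0.7, 0.75, 12, 0.6],
  [0, 0, 0, -0.7, 0.75, 14, 0.6],
  [0, 0, 0, -0.7, 0.75, 15.4, 0.6],
  [0, 0, 0, -0.7, 0.75, 15.4, 0.6],
  [0, 0, 0, -0.7, 0.75, 15.4, 0.6],
])

```text
time_s: 3.62
position: [511.8, 211.0, 76.9]
tool_rot: [0.651, -3.072, 0.0]
force: [-0.2, -0.3, 0.2]
grip_width: 51.3
finger_force: 0.0
```

drive_tool([
  [0, 0, 0, 0, 0, 0, 0.5],
  [0, 0, 0, 0, 0, 0, 0.4],
  [0, 0, 0, 0, 0, 0, 0.35],
  [0, 0, 0, 0, 0, 0, 0.3],
  [0, 0, 0, 0, 0, 0, 0.25],
  [0, 0, 0, 0, 0, 0, 0.2],
  [0, 0, 0, 0, 0, 0, 0.2],
  [0, 0, 0, 0, 0, 0, 0.2],
], squeeze=25)

```text
time_s: 4.28
position: [512.9, 209.8, 78.8]
tool_rot: [-0.652, 3.07, -0.002]
force: [2.1, -10.0, 5.0]
grip_width: 28.2
finger_force: 24.3
```

drive_tool([
  [0, 0, 0, 0, -0.15, 0, 0.2],
  [0, 0, 5, 0, -0.15, 0, 0.2],
  [0, 0, 10, 0, -0.15, 0, 0.2],
  [0, 0, 16, 0, -0.15, 0, 0.2],
  [0, 0, 22, 0, -0.15, 0, 0.2],
  [0, 0, 28, 0, -0.15, 0, 0.2],
  [0, 0, 34, 0, -0.15, 0, 0.2],
  [0, 0, 40, 0, -0.15, 0, 0.2],
  [0, 0, 40, 0, -0.15, 0, 0.2],
  [0, 0, 40, 0, -0.15, 0, 0.2],
], squeeze=35)

```text
time_s: 5.12
position: [513.0, 208.7, 78.8]
tool_rot: [0.439, 3.109, 0.0]
force: [-1.0, -6.5, 8.5]
grip_width: 27.8
finger_force: 34.9
```

```bash
python3 - <<'E'
from h import *
np.set_printoptions(precision=2,suppress=True)
s=robot.sense();print(s['force'],s['wrist_torque'],s['position'],s['grip_width'],s['qpos'],Rn.from_rotvec(s['tool_rot']).as_matrix())
E
```

```text
[-1.01 -6.46  8.54] [-1.11  0.08 -0.01] [512.95 208.7   78.82] 27.817987345983028 [ 0.27  0.59  1.88 -0.    0.67 -1.02] [[-0.96  0.28  0.  ]
 [ 0.28  0.96 -0.  ]
 [-0.    0.   -1.  ]]
```

drive_tool([
  [0, 0, 6, 0, -0.1, -0.1, 0.2],
  [0, 0, 12, 0, -0.1, -0.1, 0.2],
  [0, 0, 18, 0, -0.1, -0.1, 0.2],
  [0, 0, 24, 0, -0.1, -0.1, 0.2],
  [0, 0, 30, 0, -0.1, -0.1, 0.2],
  [0, 0, 36, 0, -0.1, -0.1, 0.2],
  [0, 0, 42, 0, -0.1, -0.1, 0.2],
  [0, 0, 48, 0, -0.1, -0.1, 0.2],
  [0, 0, 54, 0, -0.1, -0.1, 0.2],
  [0, 0, 60, 0, -0.1, -0.1, 0.2],
  [0, 0, 60, 0, -0.1, -0.1, 0.2],
])

```text
time_s: 6.03
position: [511.9, 207.7, 78.9]
tool_rot: [1.943, 2.469, -0.001]
force: [-1.6, -5.3, -1.8]
grip_width: 27.5
finger_force: 37.3
```

drive_tool([
  [0, 0, 6, 0, 0, 0, 0.2],
  [0, 0, 12, 0, 0, 0, 0.2],
  [0, 0, 18, 0, 0, 0, 0.2],
  [0, 0, 24, 0, 0, 0, 0.2],
  [0, 0, 30, 0, 0, 0, 0.2],
  [0, 0, 36, 0, 0, 0, 0.2],
  [0, 0, 42, 0, 0, 0, 0.2],
  [0, 0, 48, 0, 0, 0, 0.2],
  [0, 0, 48, 0, 0, 0, 0.2],
  [0, 0, 48, 0, 0, 0, 0.2],
])

```text
time_s: 6.87
position: [510.8, 207.8, 78.9]
tool_rot: [-2.774, -1.473, 0.004]
force: [-5.5, -2.7, 2.3]
grip_width: 27.3
finger_force: 37.6
```

drive_tool([
  [0, 0, 0, 0, 0, 0, 0.3],
  [0, 0, 0, 0, 0, 0, 0.4],
  [0, 0, 0, 0, 0, 0, 0.5],
  [0, 0, 0, 0, 0, 0, 0.6],
  [0, 0, 0, 0, 0, 0, 0.6],
  [0, 0, 0, 0, 0, -3, 0.6],
  [0, 0, 0, 0, 0, -6, 0.6],
  [0, 0, 0, 0, 0, -10, 0.6],
  [0, 0, 0, 0, 0, -14, 0.6],
  [0, 0, 0, 0, 0, -15, 0.6],
  [0, 0, 0, 0, 0, -15, 0.6],
  [0, 0, 0, 0, 0, -15, 0.6],
])

```text
time_s: 7.87
position: [512.0, 208.2, 228.3]
tool_rot: [2.774, 1.474, 0.002]
force: [0.4, 0.5, -0.9]
grip_width: 51.0
finger_force: 0.0
```

```bash
python3 - <<'E'
from h import *
import pickle
np.set_printoptions(precision=2,suppress=True)
s=robot.sense();c=robot.camera_info('wrist');im=robot.get_image('wrist');cv2.imwrite('pics/w3.png',im[:,:,::-1])
sd=robot.get_image('side');t=robot.get_image('top');cs=robot.camera_info('side');ct=robot.camera_info('top');cv2.imwrite('pics/s3.png',sd[:,:,::-1]);cv2.imwrite('pics/t3.png',t[:,:,::-1])
pickle.dump((s,c),open('w3.pkl','wb'))
print(s['time_s'],s['position'],s['tool_rot'],s['qpos'],s['grip_width'])
p=proj('wrist',np.array([512,209,97]),c);q=proj('wrist',np.array([588,227,100]),c);print(p,q)
m=((p+q)/2).astype(int);x0=max(0,m[0]-75);y0=max(0,m[1]-75);a=cv2.resize(im[y0:y0+150,x0:x0+150],(600,600),interpolation=2)
print('crop origin',x0,y0)
b=cv2.resize(sd[195:255,255:355],None,fx=2,fy=2,interpolation=2)
k=np.zeros((600,200,3),np.uint8);k[:120]=b;cv2.imwrite('pics/w3c.png',np.hstack([a,k])[:,:,::-1])
E
```

```text
7.8667 [512.01 208.21 228.31] [2.77 1.47 0.  ] [ 0.27  0.39  1.74 -0.    1.01  0.86] 51.04838015051692
[317.13 220.54] [392.87 142.84]
crop origin 280 106
```

View pics/w3c.png

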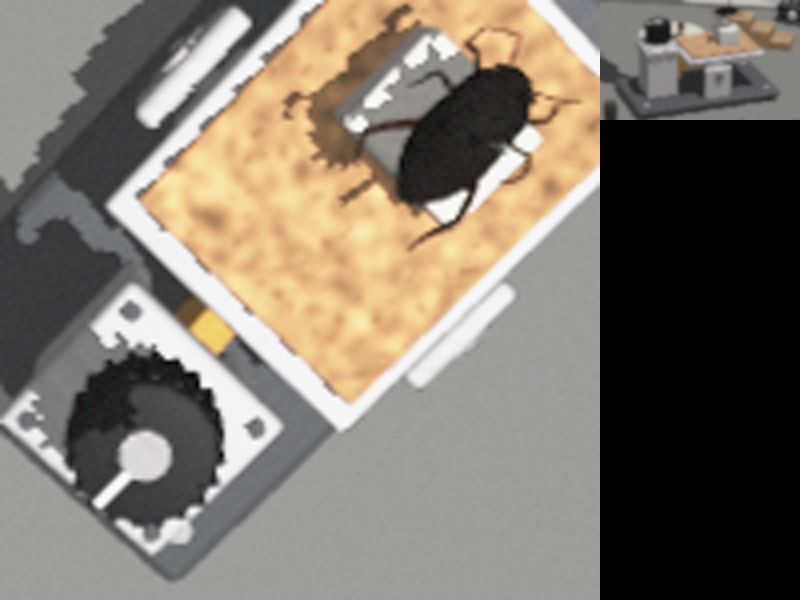

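The stage now looks level: the line runs from the cap at crop (145,455) to (97,503), parallel to the plate edge towards the mark. The cube is at about (440,127), with the beetle across it. Now to compute the residual angle and the pin's location.

```bash
python3 - <<'E'
from h import *
import pickle
np.set_printoptions(precision=2,suppress=True)
s,c=pickle.load(open('w3.pkl','rb'))
P=lambda a,b,z:onz('wrist',280+a/4,106+b/4,z,c)
an=lambda d:np.degrees(np.arctan2(d[1],d[0]))
K=P(145,455,98);T=P(97,503,97);br=np.array([P(*p,72)[:2] for p in((133,285),(283,427),(155,557),(2,423))])
print('K',K,'line',an(T-K)-180,'br',br,br.mean(0),an(br[0]-br[3]),an(br[1]-br[2]))
pl=[P(*p,46)[:2] for p in((110,205),(345,430))];print('plate edge',pl,an(pl[0]-pl[1])-90,np.mean(pl,0),'side edge',an(P(600,185,46)-P(345,430,46)))
y=np.radians(12.8);ex=np.array([np.cos(y),np.sin(y)])
for nm,k in(('K',K[:2]),('br',br.mean(0)),('tcp',np.array([511.3,208]))):
    pin=k+80*ex;print(nm,pin,[ (np.array(proj('wrist',np.array([*pin,z]),c))-[280,106])*4 for z in(81,105,115)], proj('top',np.array([*pin,115])))
cu=np.array([P(*p,81)[:2] for p in((430,30),(340,115),(445,225),(540,135))]);print('cube',cu.mean(0),cu)
im=cv2.imread('pics/w3.png');a=cv2.resize(im[106:176,365:435],(490,490),interpolation=cv2.INTER_CUBIC)
t=cv2.imread('pics/t3.png');b=cv2.resize(t[195:245,165:195],(300,500)[:2],interpolation=cv2.INTER_CUBIC)[:490]
cv2.imwrite('pics/pin.png',np.hstack([a,b]))
E
```

```text
K [511.96 210.13  98.  ] line -347.031478884589 br [[525.33 234.24]
 [534.33 193.01]
 [496.88 184.19]
 [487.28 225.81]] [510.96 209.31] 12.493294178529975 13.24889068939591
plate edge [array([528.09, 247.41]), array([543.37, 177.49])] 12.32507068363526 [535.73 212.45] side edge 12.01158602487603
K [589.98 227.85] [array([438.98, 128.31]), array([464.49, 139.1 ]), array([476.49, 144.18])] [181.6  212.01]
br [588.97 227.04] [array([436.55, 135.16]), array([461.81, 146.53]), array([473.69, 151.88])] [182.02 212.56]
tcp [589.31 225.72] [array([441.72, 140.07]), array([467.41, 151.86]), array([479.49, 157.41])] [182.75 212.38]
cube [590.07 228.03] [[597.53 243.83]
 [575.98 240.21]
 [581.81 211.81]
 [604.96 216.27]]
```

View pics/pin.png

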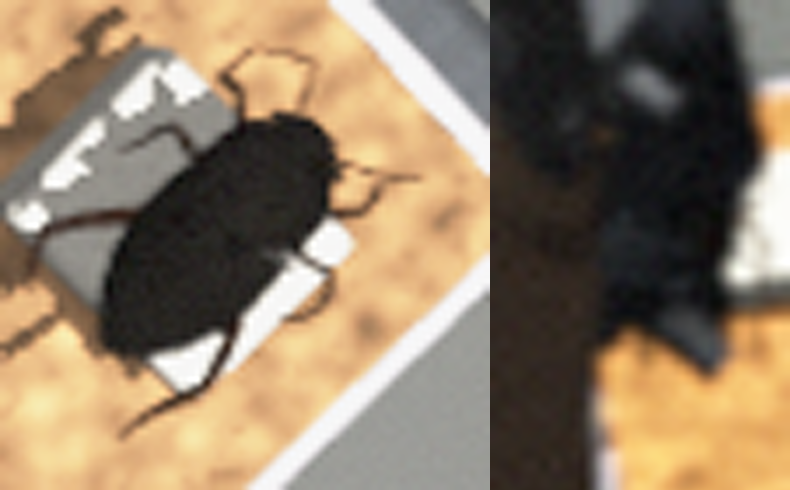

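The picture shows the beetle over the cube, with a faint light streak near (275,257), which could be the pin. I'll check pixel values there.

```bash
python3 - <<'E'
import cv2
g=cv2.imread('pics/w3.png').max(2);print('cols 392..412');print(*[f"{y} {g[y,392:412]}" for y in range(134,150)],sep='\n')
g=cv2.imread('pics/top0.png').max(2);print(g[202:222,178:200])
E
```

```text
cols 392..412
134 [33 30 32 35 40 36 36 39 43 42 46 45 43 40 40 43 42 37 36 33]
135 [31 39 34 35 38 40 38 47 47 45 41 34 35 37 41 43 40 43 36 37]
136 [31 36 40 36 43 40 45 46 44 46 46 40 43 48 42 42 37 39 38 62]
137 [ 35  31  36  35  36  44  38  43  45  42  43  44  45  44  43  36  38  39
  46 154]
138 [ 33  39  37  40  36  40  42  43  48  47  45  45  43  44  38  39  38  36
 133 238]
139 [ 26  35  42  42  43  33  33  38  44  41  45  42  40  42  37  44  50 120
 237 247]
140 [ 38  41  39  41  41  31  26  37  38  40  42  36  41  44  33  39 108 232
 247 247]
141 [ 37  36  35  38  39  32  33  29  34  39  51  57  53  63  61  43 179 242
 246 247]
142 [ 42  39  36  39  41  34  28  41  45  44  58  74  79 111 136 110 137 228
 245 246]
143 [ 37  40  39  42  38  44  39  44  40  48  38  44  67  96 192 215 157 121
 187 238]
144 [ 37  41  39  45  38  48  39  44  43  45  46  41  58 135 203 243 244 217
 148 109]
145 [ 38  40  41  40  43  41  38  42  43  42  42  42 113 237 247 247 247 246
 241 169]
146 [ 40  38  41  38  44  44  37  43  36  39  39  94 208 245 247 247 247 246
 232 147]
147 [ 40  41  38  
[... 1403 characters left out ...]
4  71 121 175 231 245 245 242
  206 164 187 212]
 [222 191 161 127  64  21  16  17  15  14  32  70 103 138 209 242 245 244
  214 156 174 199]
 [209 184 148 112  79  44  24  19  19  15  42  94 132 155 202 239 245 244
  215 153 183 218]
 [203 168 135 137 131  90  40  23  18  31  73 141 189 188 218 242 246 244
  215 151 189 231]
 [206 171 151 189 177 122  79  51  47  64 124 195 209 179 220 245 249 246
  214 153 183 222]
 [211 177 137 159 158 129 106  95  96 112 165 228 239 205 212 240 243 238
  200 143 157 199]
 [224 207 171 178 186 153 116 112 114 133 193 233 234 189 150 161 158 152
  134 117 149 190]
 [227 225 193 181 207 185 129 106 106 108 131 157 144 122  98  92  91  89
   89 104 147 198]]
```

drive_tool([
  [0, 0, 0, 0, 0, 3.5, 0.6],
  [0, 0, 0, 0, 0, 7, 0.6],
  [0, 0, 0, 0, 0, 7, 0.6],
  [0, 0, 0, 0, 0, 7, 0.6],
  [0, 0, 0, 0, 0, 7, 0.6],
])

```text
time_s: 8.43
position: [512.6, 208.4, 159.0]
tool_rot: [2.774, 1.474, -0.0]
force: [1.0, 0.2, 0.6]
grip_width: 51.4
finger_force: 0.0
```

```bash
cat > snap.py <<'E'
from h import *
import pickle,sys
s=robot.sense();c=robot.camera_info('wrist');im=robot.get_image('wrist');cv2.imwrite(f'pics/{sys.argv[1]}.png',im[:,:,::-1]);pickle.dump((s,c),open(sys.argv[1]+'.pkl','wb'))
print(s['position'],proj('wrist',np.array([589.5,227.4,115]),c))
E
python3 snap.py A
```

```text
[512.55638218 208.36679317 158.975425  ] [427.25139984 156.61873877]
```

drive_tool([
  [0, 0, 0, -1.3, 3.2, 0, 0.6],
  [0, 0, 0, -2.7, 6.4, 0, 0.6],
  [0, 0, 0, -2.7, 6.4, 0, 0.6],
  [0, 0, 0, -2.7, 6.4, 0, 0.6],
  [0, 0, 0, -2.7, 6.4, 0, 0.6],
])

```text
time_s: 8.9
position: [550.2, 150.1, 159.4]
tool_rot: [2.774, 1.473, 0.002]
force: [-0.1, -1.4, 0.1]
grip_width: 51.1
finger_force: 0.0
```

```bash
python3 snap.py B; python3 - <<'E'
from h import *
import pickle
o=[]
for n in 'AB':
    s,c=pickle.load(open(n+'.pkl','rb'));im=cv2.imread(f'pics/{n}.png');p=proj('wrist',np.array([589.5,227.4,115]),c).astype(int)
    x0,y0=p-25;a=im[y0:y0+50,x0:x0+50].astype(float);a=255*(a/255)**0.5;o.append(cv2.resize(a.astype(np.uint8),(400,400),interpolation=cv2.INTER_NEAREST));print(n,x0,y0)
cv2.imwrite('pics/AB.png',np.hstack(o))
E
```

```text
[550.1894784  150.14936585 159.43504364] [294.9942958   97.46350417]
A 402 131
B 269 72
```

View pics/AB.png

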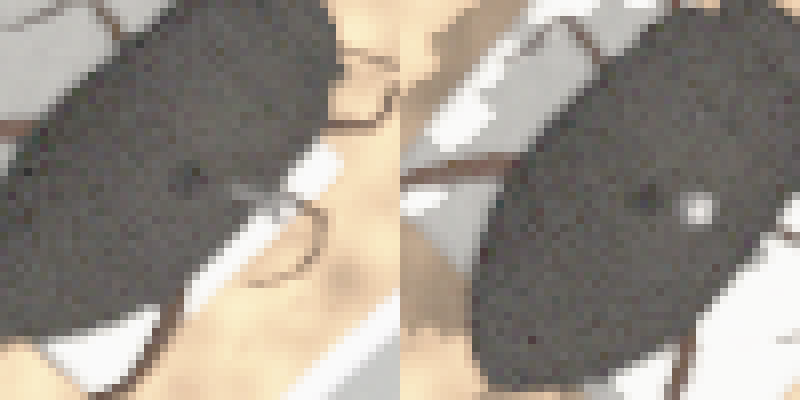

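In view B the pin head is a bright dot at crop (297,209), and in view A the streak ends at about (272,199). The dark patch is its shadow. Now to triangulate.

```bash
python3 - <<'E'
from h import *
import pickle
np.set_printoptions(precision=2,suppress=True)
g={n:cv2.imread(f'pics/{n}.png').max(2) for n in 'AB'}
a=g['B'][94:102,301:311].astype(float);w=np.clip(a-70,0,None);v,u=np.mgrid[94:102,301:311];pb=((u*w).sum()/w.sum(),(v*w).sum()/w.sum());print(pb)
print(g['A'][150:162,428:444])
cs={n:pickle.load(open(n+'.pkl','rb'))[1] for n in 'AB'}
print('B@115',onz('wrist',*pb,115,cs['B']))
for x in((434.5,155.2),(435.5,155.5),(436.5,155.8)):print(x,onz('wrist',*x,115,cs['A']),tri([ray('wrist',*pb,cs['B']),ray('wrist',*x,cs['A'])]))
print(onz('wrist',404.7,142.3,115,pickle.load(open('w3.pkl','rb'))[1]))
# refine loupe from w1
s,c=pickle.load(open('w1.pkl','rb'))
C=onz('wrist',361.52,217.93,16,c);print('C',C)
for p in((362,181),(363,181),(362.5,180)):
    L=onz('wrist',*p,14,c);print(L,np.hypot(*(L-C)[:2]),np.degrees(np.arctan2(*(L-C)[1::-1])))
im=cv2.imread('pics/w1.png').max(2);print(im[166:197:2,346:380])
print(toolmove([475,-216,231],down(-7)))
E
```

```text
(np.float64(305.97008547008545), np.float64(97.8076923076923))
[[ 43  45  43  38  42  42  43  41  38  39  41  73 172 243 246 241]
 [ 43  45  46  41  37  40  39  41  44  46  74 171 243 247 247 246]
 [ 43  41  40  38  40  39  34  41  40  50 162 243 247 247 247 245]
 [ 38  42  47  49  45  46  42  41  45  96 234 247 247 247 246 238]
 [ 45  43  53  74  71  58  50  45  54 132 232 246 247 246 238 236]
 [ 43  45  49  71  81  83  82  69  93 102 110 185 237 237 235 241]
 [ 40  45  42  37  44  59  85  97 107 148 139  81 123 215 237 238]
 [ 44  43  38  38  40  75 136 134 102 213 217 140 110  96 157 224]
 [ 41  43  45  37  52 165 234 220 143 181 211 225 215 125 117 218]
 [ 45  42  41  48 135 239 247 245 231 218 217 224 217 148 132 221]
 [ 43  41  53 133 236 246 246 244 230 212 208 207 202 150 163 229]
 [ 40  55 138 237 246 246 243 231 215 219 220 217 205 141 166 225]]
B@115 [593.64 224.41 115.  ]
(434.5, 155.2) [592.75 226.03 115.  ] [593.65 224.62 109.9 ]
(435.5, 155.5) [593.08 225.63 115.  ] [593.69 224.59 111.35]
(436.5, 155.8) [593.41 225.23 115.  ] [593.73 224.56 112.79]
[592.94 225.65 115. 
[... 1840 characters left out ...]
2
  111 114 112 111 109 103  80  41  37  63  86  93 135 204 225 227]
 [224 226 228 225 226 226 200 130  89  90  80  50  57  89 105 106 103 108
  108 103 102  87  54  33  40  46  72  90 102 163 216 226 226 225]
 [225 225 225 226 221 216 172 101  89  85  90  91  82  66  51  46  38  39
   33  34  31  41  50  67  84  90  97 128 197 225 226 226 227 226]
 [224 225 221 217 175 110 111 111 112 112  99  88  89  87  89  94  93  86
   86  92  90  93 100 109 123 153 209 226 226 227 225 225 226 225]
 [222 217 173 111 113 113 109 111 107 102  95  92  94  83  84  90  88  92
  107 114 100  82 170 221 224 225 225 226 227 224 226 226 228 226]]
(array([  0.06,  -0.03, -27.01]), array([-34.57,  14.3 ,  -7.2 ]))
```

drive_tool([
  [0, 0, 7, 2, -3, 0, 0.6],
  [0, 0, 14, 4, -6, 0, 0.6],
  [0, 0, 21, 5.3, -8, 0, 0.6],
  [0, 0, 28, 5.3, -8, 0, 0.6],
  [0, 0, 35, 5.3, -8, 0, 0.6],
  [0, 0, 42, 5.3, -8, 0, 0.6],
  [0, 0, 49, 5.3, -8, 0, 0.6],
  [0, 0, 56, 5.3, -8, 0, 0.6],
  [0, 0, 63, 5.3, -8, 0, 0.6],
  [0, 0, 66, 5.3, -8, 0, 0.6],
  [0, 0, 66, 5.3, -8, 0, 0.6],
  [0, 0, 66, 5.3, -8, 0, 0.6],
])

```text
time_s: 9.95
position: [512.9, 239.4, 158.7]
tool_rot: [-3.13, 0.269, -0.001]
force: [-0.0, -0.7, -0.9]
grip_width: 51.5
finger_force: 0.0
```

```bash
python3 snap.py D; python3 - <<'E'
from h import *
import pickle
np.set_printoptions(precision=2,suppress=True)
s,c=pickle.load(open('D.pkl','rb'));p=proj('wrist',np.array([593.4,224.9,115]),c).astype(int)
g=cv2.imread('pics/D.png').max(2);x0,y0=p-12;a=g[y0:y0+24,x0:x0+24];print(p);print(a)
E
```

```text
[512.94467691 239.42675062 158.67312466] [316.82764051 114.25035302]
[320 104]
[[ 34  35  39  35  39  37  34  39  40  40  39  37  41  39  31  38 160 235
  244 245 244 242 219 125]
 [ 36  44  39  38  41  37  44  36  40  38  40  34  41  34  34  32 123 227
  244 243 218 119  77 132]
 [ 34  41  41  43  40  43  40  39  43  36  40  32  27  36  33  34 115 219
  241 217 120  74 155 231]
 [ 38  38  39  36  36  37  40  37  38  38  37  40  40  35  34  34  29 111
  154 119  72 157 230 243]
 [ 38  39  40  35  33  36  34  31  42  46  40  39  38  34  39  40  31  30
   45  75 158 234 244 244]
 [ 34  33  33  36  30  33  39  41  40  43  39  36  40  33  41  35  29  31
   36 151 236 245 245 245]
 [ 38  31  37  40  41  36  42  39  43  46  43  40  36  39  41  38  37  32
   33 208 245 246 245 245]
 [ 31  39  39  42  39  33  31  40  38  44  36  40  36  33  37  38  33  34
   36  61 224 246 245 244]
 [ 36  40  40  41  45  37  33  42  43  37  41  43  42  34  30  37  38  35
   34  31 211 244 245 244]
 [ 36  43  37  41  42  35  39  41  37  41  40  31  38  40  36  35  34  34
   35  32 113 231 245 244]
 [ 40  37  
[... 703 characters left out ...]
31  34  37  38  39  39  37  22  24  28  25  40  37  43  42  37  35
   41  32  35  33  36  71]
 [ 36  33  42  36  42  43  34  31  25  28  22  36  35  41  39  40  37  36
   42  44  35  34  33  35]
 [ 37  28  36  37  40  30  37  35  20  30  26  28  37  43  35  41  43  37
   37  35  35  33  36  33]
 [ 23  33  36  36  31  33  31  35  28  19  27  37  43  42  43  38  39  40
   38  34  39  41  40  33]
 [ 33  24  33  24  35  36  36  38  37  37  35  42  37  36  39  33  41  41
   39  39  37  40  34  39]
 [ 25  31  34  31  33  36  35  34  34  30  35  35  39  39  41  45  41  40
   38  35  36  33  43  35]
 [ 33  28  30  35  37  34  42  37  39  36  38  35  39  39  41  36  44  36
   41  40  37  35  35  31]]
```

```bash
python3 - <<'E'
from h import *
import pickle
np.set_printoptions(precision=2,suppress=True)
cB=pickle.load(open('B.pkl','rb'))[1];cD=pickle.load(open('D.pkl','rb'))[1]
for z in(113,115):print(onz('wrist',305.97,97.81,z,cB),onz('wrist',321.6,103.9,z,cD))
print(tri([ray('wrist',305.97,97.81,cB),ray('wrist',321.6,103.9,cD)]))
E
```

```text
[593.62 224.48 113.  ] [593.66 224.4  113.  ]
[593.64 224.41 115.  ] [593.65 224.42 115.  ]
[593.65 224.42 114.88]
```

drive_tool([
  [0, 0, 0, 0, 0, -4, 0.6],
  [0, 0, -5, 0, 0.5, -7.2, 0.6],
  [0, 0, -12, 0.6, 4, -7.2, 0.6],
  [0, 0, -19, 1.3, 8, -7.2, 0.6],
  [0, 0, -26, 2, 12, -7.2, 0.6],
  [0, 0, -33, 2.7, 16, -7.2, 0.6],
  [0, 0, -40, 3.4, 20, -7.2, 0.6],
  [0, 0, -47, 4.1, 24, -7.2, 0.6],
  [0, 0, -54, 4.8, 28, -7.2, 0.6],
  [0, 0, -61, 5.5, 32, -7.2, 0.6],
  [0, 0, -68, 6.2, 36, -7.2, 0.6],
  [0, 0, -75, 6.9, 40, -7.2, 0.6],
])

```text
time_s: 11.0
position: [511.7, -140.1, 230.6]
tool_rot: [2.716, 1.579, 0.0]
force: [1.1, 0.9, 0.4]
grip_width: 51.0
finger_force: 0.0
```

```bash
python3 - <<'E'
from h import *
print(toolmove([514,-241,185],down(-8)),robot.sense()['qpos'])
E
```

```text
(array([ 2.000e-02,  0.000e+00, -2.165e+01]), array([-8.65,  5.19,  4.56])) [-3.91842278e-01  3.57808396e-01  1.79068328e+00 -1.79441270e-06
  9.92694079e-01  1.25696976e-01]
```

drive_tool([
  [0, 0, -7, -3, 1.6, 0, 0.6],
  [0, 0, -14, -6, 2.8, 2, 0.6],
  [0, 0, -16.8, -6.7, 3.2, 4.5, 0.6],
  [0, 0, -16.8, -6.7, 3.2, 4.5, 0.6],
  [0, 0, -16.8, -6.7, 3.2, 4.5, 0.6],
  [0, 0, -16.8, -6.7, 3.2, 4.5, 0.6],
  [0, 0, -16.8, -6.7, 3.2, 4.5, 0.6],
])

```text
time_s: 11.58
position: [506.7, -211.6, 186.7]
tool_rot: [2.462, 1.949, 0.001]
force: [0.3, -0.4, 0.4]
grip_width: 51.1
finger_force: 0.0
```

```bash
python3 snap.py E; python3 - <<'E'
from h import *
import pickle
np.set_printoptions(precision=2,suppress=True)
s,c=pickle.load(open('E.pkl','rb'));im=cv2.imread('pics/E.png');g=im.max(2)
C=proj('wrist',np.array([514.3,-241,16]),c).astype(int);L=proj('wrist',np.array([518,-206,15]),c);print(C,L)
x0,y0=max(C[0]-60,0),max(0,C[1]-130);m=g[y0:C[1]+70,x0:C[0]+60]
n,l,st,ce=cv2.connectedComponentsWithStats((cv2.cvtColor(im,cv2.COLOR_BGR2GRAY)[y0:C[1]+70,x0:C[0]+60]>238).astype(np.uint8))
for i in range(1,n):
    if st[i,4]>300:
        cs=cv2.findContours((l==i).astype(np.uint8),0,1)[0][0];r=cv2.minAreaRect(cs);print(st[i],ce[i]+[x0,y0],r)
        print(onz('wrist',*(ce[i]+[x0,y0]),16,c),onz('wrist',*(np.array(r[0])+[x0,y0]),16,c))
        b=[onz('wrist',*(p+[x0,y0]),16,c)[:2] for p in cv2.boxPoints(r)];print(np.array(b))
        h=[onz('wrist',*(p[0]+[x0,y0]),16,c)[:2] for p in cs];print('world rect',cv2.minAreaRect(np.array(h,np.float32)))
lx,ly=L.astype(int);cv2.imwrite('pics/Ecrop.png',im[y0:C[1]+70,x0:C[0]+60])
for t in(60,75,100):
    d=(g[ly-40:ly+40,lx-40:lx+40]<t).astype(np.uint8);n,l,st,ce=cv2.connectedComponentsWithStats(d)
    for i in range(1,n):
        if st[i,4]>60:
            cs=cv2.findContours((l==i).astype(np.uint8),0,1)[0][0];e=cv2.minEnclosingCircle(cs);p=np.array(e[0])+[lx-40,ly-40];print(t,st[i],e[1],p,onz('wrist',*p,13,c))
E
```

```text
[ 506.7190178  -211.64729759  186.67944123] [  230.03538026 -1526.07884699]
[333 237] [328.26 198.56]
[ 47 110  27  42 892] [333.26 237.69] ((60.303279876708984, 130.33607482910156), (41.10322570800781, 24.987863540649414), 84.80557250976562)
[ 514.54 -240.92   16.  ] [ 514.65 -240.61   16.  ]
[[ 506.5  -220.61]
 [ 527.74 -223.56]
 [ 523.09 -261.31]
 [ 501.05 -258.32]]
world rect ((514.5206909179688, -240.9479522705078), (38.07496643066406, 21.698091506958008), 81.91389465332031)
60 [32 41 22 12 64] 10.79361629486084 [330.5 201.5] [ 519.25 -209.42   13.  ]
75 [28 25 26 14 73] 12.980854988098145 [328.5 192.5] [ 519.32 -201.38   13.  ]
75 [31 40 24 13 89] 11.701722145080566 [330.64 200.81] [ 519.5  -208.86   13.  ]
100 [ 27  24  30  41 486] 21.360109329223633 [325.5 202. ] [ 514.99 -208.86   13.  ]
```

```bash
python3 - <<'E'
from h import *
print(toolmove([514.5,-240.9,40],down(-8.1)),toolmove([514.5,-240.9,9],down(-8.1)))
E
```

```text
(array([ 0.1 ,  0.04, -5.16]), array([-2.66,  1.4 , 14.67])) (array([ 0.1 ,  0.04, -5.16]), array([-2.66,  1.4 , 17.77]))
```

drive_tool([
  [0, 0, -5.2, -2.7, 1.4, 0, 0.6],
  [0, 0, -5.2, -2.7, 1.4, 4, 0.6],
  [0, 0, -5.2, -2.7, 1.4, 8, 0.6],
  [0, 0, -5.2, -2.7, 1.4, 12, 0.6],
  [0, 0, -5.2, -2.7, 1.4, 14.5, 0.6],
  [0, 0, -5.2, -2.7, 1.4, 14.5, 0.6],
  [0, 0, -5.2, -2.7, 1.4, 14.5, 0.6],
])

```text
time_s: 12.22
position: [513.8, -241.6, 40.6]
tool_rot: [-2.372, -2.059, 0.001]
force: [0.1, -0.9, 0.1]
grip_width: 51.1
finger_force: 0.0
```

```bash
python3 - <<'E'
from h import *
print(toolmove([514.5,-240.9,9],down(-8.1)),robot.sense()['position'])
E
```

```text
(array([-0.05, -0.02,  0.03]), array([0.07, 0.06, 3.16])) [ 513.82381427 -241.56380449   40.59252332]
```

drive_tool([
  [0, 0, 0, 0, 0, 1, 0.6],
  [0, 0, 0, 0, 0, 2, 0.6],
  [0, 0, 0, 0, 0, 2.7, 0.6],
  [0, 0, 0, 0, 0, 3.1, 0.6],
  [0, 0, 0, 0, 0, 3.1, 0.5],
  [0, 0, 0, 0, 0, 3.1, 0.4],
  [0, 0, 0, 0, 0, 3.1, 0.35],
], squeeze=30)

```text
time_s: 12.8
position: [513.7, -242.2, 9.6]
tool_rot: [2.373, 2.058, 0.0]
force: [-0.3, -0.1, -0.3]
grip_width: 29.9
finger_force: 0.0
```

drive_tool([
  [0, 0, 0, 0, 0, 0, 0.3],
  [0, 0, 0, 0, 0, 0, 0.26],
  [0, 0, 0, 0, 0, 0, 0.22],
  [0, 0, 0, 0, 0, 0, 0.18],
  [0, 0, 0, 0, 0, 0, 0.18],
  [0, 0, 0, 0, 0, 0, 0.18],
])

```text
time_s: 13.3
position: [513.7, -242.3, 9.8]
tool_rot: [2.372, 2.058, 0.0]
force: [-1.6, -0.0, 5.6]
grip_width: 22.8
finger_force: 29.7
```

drive_tool([
  [0, 0, 0, 0, 0, 0, 0.1],
  [0, 0, 0, 0, 0, -0.5, 0.1],
  [0, 0, 0, 0, 0, -1.5, 0.1],
  [0, 0, 0, 0, 0, -4, 0.1],
  [0, 0, 0, 0, 0, -7, 0.1],
  [0, 0, 0, 0, 0, -10, 0.1],
  [0, 0, 0, 0, 0, -13, 0.1],
  [0, 0, 0, 0, 0, -16, 0.1],
  [0, 0, 0, 0, 0, -19, 0.1],
  [0, 0, 0, 0, 0, -20, 0.1],
  [0, 0, 0, 0, 0, -20, 0.1],
  [0, 0, 0, 0, 0, -20, 0.1],
], squeeze=45)

```text
time_s: 14.3
position: [513.2, -241.9, 209.2]
tool_rot: [2.373, 2.059, 0.0]
force: [-0.8, -1.1, -1.4]
grip_width: 22.2
finger_force: 44.2
```

```bash
python3 snap.py F; python3 - <<'E'
from h import *
import pickle
np.set_printoptions(precision=2,suppress=True)
s,c=pickle.load(open('F.pkl','rb'));print(s['grip_width'],s['finger_force'],s['force'],s['tool_rot'])
im=cv2.imread('pics/F.png')
p=proj('wrist',s['position']+np.array([0,35,5]),c).astype(int);q=proj('wrist',s['position']+np.array([0,0,5]),c).astype(int);print(p,q)
cv2.imwrite('pics/Fc.png',cv2.resize(im[p[1]-75:p[1]+125,p[0]-100:p[0]+100],(600,600),interpolation=2));print('origin',p-[100,75])
E
```

```text
[ 513.20141186 -241.91525358  209.24004432] [  351.20379555 -1440.18181654]
22.18218370863209 44.22707498073578 [-0.81 -1.11 -1.42] [2.37 2.06 0.  ]
[304 236] [317 315]
origin [204 161]
```

```bash
cat > ring.py <<'E'
from h import *
import pickle,sys
np.set_printoptions(precision=2,suppress=True)
s,c=pickle.load(open(sys.argv[1]+'.pkl','rb'));R0=Rn.from_rotvec(s['tool_rot']);g=cv2.imread(f'pics/{sys.argv[1]}.png').max(2)
P=lambda x,y,z:proj('wrist',s['position']+R0.apply([x,y,z]),c)
print('pred lens top centre',P(36,0,-5.2),'ring edges',P(49,0,-5.2),P(36,13,-5.2),P(36,-13,-5.2),P(23,0,-5.2))
lx,ly=P(36,0,-5.2).astype(int);a=g[ly-50:ly+50,lx-50:lx+50]
print(cv2.resize(a,(33,33),interpolation=cv2.INTER_AREA))
h=cv2.HoughCircles(cv2.medianBlur(a,3),cv2.HOUGH_GRADIENT,1,8,param1=80,param2=14,minRadius=16,maxRadius=40)
if h is not None:print([x+[lx-50,ly-50,0] for x in h[0][:5]])
E
python3 ring.py F
```

```text
pred lens top centre [316.98 233.32] ring edges [316.97 200.12] [350.99 233.31] [282.98 233.33] [317.   264.71]
[[219 219 220 ... 220 221 221]
 [219 220 219 ... 220 221 221]
 [220 220 220 ... 221 221 221]
 ...
 [218 218 218 ... 110 108 107]
 [218 217 218 ... 107 106 106]
 [218 218 218 ... 106 107 108]]
[array([314.5, 231.5,  35.8]), array([317.5, 240.5,  29.2]), array([320.5, 224.5,  26.8]), array([312.5, 222.5,  23.9])]
```

```bash
python3 - <<'E'
from h import *
g=cv2.imread('pics/F.png').max(2)[180:300,260:375]
for row in cv2.resize(g,(57,60),interpolation=cv2.INTER_AREA):print(''.join('#' if v<60 else '+' if v<100 else '.' if v<150 else 'o' if v<232 else ' ' for v in row))
E
```

```text
ooooooooooooooooooooooooooooooooooooooooooooooooooooooooo
ooooooooooooooooooooooooooooooooooooooooooooooooooooooooo
ooooooooooooooooooooooooooooooooooooooooooooooooooooooooo
ooooooooooooooooooooooooooooooooooooooooooooooooooooooooo
ooooooooooooooooooooooooooooooooooooooooooooooooooooooooo
ooooooooooooooooooooooooooooooooooooooooooooooooooooooooo
ooooooooooooooooooooooooooooooooooooooooooooooooooooooooo
ooooooooooooooooooooooooooooooooooooooooooooooooooooooooo
ooooooooooooooooooooooooooooooooooooooooooooooooooooooooo
ooooooooooooooooooooooo.+#######+.ooooooooooooooooooooooo
ooooooooooooooooooooo.#############.ooooooooooooooooooooo
ooooooooooooooooooo.#################.ooooooooooooooooooo
oooooooooooooooooo.#############+#####+oooooooooooooooooo
ooooooooooooooooo+##############++++###+ooooooooooooooooo
oooooooooooooooo.###############++++++##+oooooooooooooooo
ooooooooooooooo.#########++...+++++++++##.ooooooooooooooo
ooooooooooooooo#######+.ooooooooo.++++++##ooooooooooooooo
oooooooooooooo.######+ooooooooooooo.+++++#.oooooooooooooo
oooooooooooooo######.oooooooooooooooo++++++ooooooooooooo
[... 1679 characters left out ...]
....
oooooooooooo  o.+..........+++..........+.oooo...........
oooooooooooo  o...........+++++..........+...............
oooooooooooo  o...........+++++..........+.............oo
oooooooooooo  o...........+++++...........+.........oooo.
ooooooooooooo o............+++................ooo...+++++
oooooooooooooo.............................oo..++++++++++
ooooooo....................................#+++++++++++++
oooooo.++++++#+...........................+#+++++++++++++
ooooo.+++++++#+...........................##+++++++++++++
......++++++##+...........................###++++++++++++
+.....++++++###...........................+##++++++++++++
+....+++++++###...........................###++++++++++++
```

```bash
python3 - <<'E'
from h import *
import pickle
np.set_printoptions(precision=1,suppress=True)
s,c=pickle.load(open('F.pkl','rb'));R0=Rn.from_rotvec(s['tool_rot'])
P=lambda x,y,z:proj('wrist',s['position']+R0.apply([x,y,z]),c)
for dx in(0,2):
  for dz in(0,2,4,6):
    e=lambda x,y,z:P(x+dx,y,z+dz-7.8+0)
    # barrel top (13 above underside at tool z = 7.8-13), bottom
    top=lambda a:P(36+dx+13*np.cos(a),13*np.sin(a),7.8-13+dz); bot=lambda a:P(36+dx+13*np.cos(a),13*np.sin(a),7.8-3+dz)
    A=np.linspace(0,6.28,90);pts=np.array([top(a) for a in A]+[bot(a) for a in A]);tp=pts[:90]
    print(dx,dz,'x',tp[:,0].min(),tp[:,0].max(),'y',pts[:,1].min(),pts[:,1].max(),'case w@x=12',P(12,12,7.8-14+dz)[0]-P(12,-12,7.8-14+dz)[0],'case front y',P(22+dx,0,7.8-14+dz)[1])
g=cv2.imread('pics/F.png').max(2)
print(g[228:236:2,276:296],g[228:236:2,340:358]);print(g[196:202,317],g[256:270,317],g[284,280:292],g[284,336:352])
E
```

```text
0 0 x 282.9643041555101 351.0023245667751 y 194.2554884923495 264.6912611065558 case w@x=12 60.05969293150213 case front y 268.07466462239194
0 2 x 283.40587947159594 350.56331566115017 y 193.1694753693435 262.70893527079784 case w@x=12 59.316023417779206 case front y 266.04120561907644
0 4 x 283.83617148723283 350.13552619088165 y 192.1102260127161 260.7758935013161 case w@x=12 58.59054514624626 case front y 264.05851262130454
0 6 x 284.25560721954685 349.71853149180725 y 191.0767631133291 258.890320433331 case w@x=12 57.882598705466535 case front y 262.1247079808803
2 0 x 282.8143431910544 351.14808402959125 y 189.28687334534868 259.97504599379954 case w@x=12 60.05969293150213 case front y 263.3525633514373
2 2 x 283.25976172803047 350.70529693224205 y 188.2586135532547 258.0440627730429 case w@x=12 59.316023417779206 case front y 261.3705250360382
2 4 x 283.6937505656814 350.27387375214926 y 187.25579772661263 256.16128492474627 case w@x=12 58.59054514624626 case front y 259.4381736919022
2 6 x 284.1167440700857 349.8533825577893 y 186.2774930027249 254.32492959277604 case w@x=12 
[... 177 characters left out ...]
 41  43  47  50  48  46  37  37
  165 217]
 [220 220 219 219 219 219 220 202 131  41  41  51  49  42  49  47  39  33
   99 185]
 [219 220 220 219 219 218 218 201 128  39  48  48  46  44  47  45  37  31
   58 164]] [[172  62  42  44  43  72  87  92  82  64 172 221 220 221 221 221 222 220]
 [161  34  40  42  40  69  91  89  81  66 167 219 220 221 220 222 221 221]
 [124  31  35  42  41  46  45  46  47  37 131 200 222 221 222 221 221 221]
 [ 53  29  30  40  45  46  49  47  44  40 104 187 221 220 222 222 220 221]]
[211 119  33  21  35  31] [29 32 41 43 42 46 47 50 51 67 88 87 90 93] [217 217 218 218 221 233 239 239 218 143 108 117] [116 117 117 117 117 116 113 113 111 100 101 109 107 108 110 105]
```

drive_tool([
  [0, 0, 0, 2, 0, -0.5, 0.1],
  [0, 0, 0, 5, 0.1, -0.5, 0.1],
  [0, 0, 0, 9, 0.2, -0.5, 0.1],
  [0, 0, 0, 13, 0.3, -0.5, 0.1],
  [0, 0, 0, 17, 0.5, -0.5, 0.1],
  [0, 0, 0, 21, 0.6, -0.5, 0.1],
  [0, 0, 0, 25, 0.7, -0.5, 0.1],
  [0, 0, 0, 29, 0.9, -0.5, 0.1],
  [0, 0, 0, 33, 1, -0.5, 0.1],
  [0, 0, 0, 37, 1.2, -0.5, 0.1],
  [0, 0, 0, 40, 1.3, -0.5, 0.1],
  [0, 0, 0, 42, 1.4, -0.5, 0.1],
])

```text
time_s: 15.35
position: [586.0, 174.7, 212.0]
tool_rot: [-2.37, -2.06, 0.004]
force: [0.1, -0.8, -0.7]
grip_width: 22.3
finger_force: 44.2
```

drive_tool([
  [0, 0, 0, 1, 0, 0, 0.1],
  [0, 0, 0, 1.8, 0, 0, 0.1],
  [0, 0, 0, 1.8, 0, 0, 0.1],
  [0, 0, 0, 1.8, 0, 0, 0.1],
  [0, 0, 0, 1.8, 0, 0, 0.1],
  [0, 0, 0, 1.8, 0, 0, 0.1],
])

```text
time_s: 15.85
position: [589.1, 188.4, 214.3]
tool_rot: [2.374, 2.057, -0.0]
force: [0.4, 0.5, 0.4]
grip_width: 22.4
finger_force: 44.2
```

```bash
python3 snap.py G; python3 - <<'E'
from h import *
s=robot.sense();print(toolmove([588.8,190,131.5],down(-8.1)),s['force'],s['grip_width'],s['time_s'])
E
```

```text
[589.13069857 188.36739294 214.29044545] [308.94115403 177.92338373]
(array([ 0.01,  0.01, -0.08]), array([ 0.14, -0.06,  8.29])) [ 0.24812801  0.64666186 -1.36268976] 21.87776770520379 15.9
```

drive_tool([
  [0, 0, 0, 0.14, -0.06, 1.5, 0.1],
  [0, 0, 0, 0.14, -0.06, 3, 0.1],
  [0, 0, 0, 0.14, -0.06, 4.5, 0.1],
  [0, 0, 0, 0.14, -0.06, 6, 0.1],
  [0, 0, 0, 0.14, -0.06, 6.8, 0.1],
  [0, 0, 0, 0.14, -0.06, 6.8, 0.1],
  [0, 0, 0, 0.14, -0.06, 6.8, 0.1],
])

```text
time_s: 16.48
position: [588.9, 190.7, 146.5]
tool_rot: [-2.373, -2.058, 0.0]
force: [-0.4, -0.3, 0.0]
grip_width: 22.2
finger_force: 44.2
```

```bash
python3 snap.py H; python3 - <<'E'
from h import *
import pickle
s,c=pickle.load(open('H.pkl','rb'));print(toolmove([588.8,190,131.5],down(-8.1)),s['time_s'],proj('wrist',np.array([593.65,224.4,114.9]),c))
g=cv2.imread('pics/H.png').max(2)[180:300,260:375]
for row in cv2.resize(g,(57,60),interpolation=cv2.INTER_AREA)[5:48]:print(''.join('#' if v<50 else '+' if v<100 else '.' if v<150 else 'o' if v<232 else ' ' for v in row))
E
```

```text
[588.87686262 190.69588739 146.47635968] [307.36233299 208.03277779]
(array([ 0.05, -0.01, -0.03]), array([-0.09, -0.02,  1.55])) 16.4833 [316.93105579 212.83050025]
o.......+......o.+####################+......o o       o.
................+#####################+......o  o  o   o.
...............+######################+.oo...o     oo  o.
..............+#######################+.oo...oo    oo   o
....o........+########################++.....ooooooo    o
....o........########################+......ooo    o     
............+#################+######+....oo             
............############+++++++++++###+++.ooo      oo    
.........oo.##########+++++++++...+++###ooo o   ooo      
........ooo.#######+++++++++++++++..+++#.o     ooooo     
.........oo.+#####+++++++##+++++++....++#o     ooooo     
.............+###++++++####+..o..++....+++o  o  ooo      
..............+#+++++####+....ooo.......++.ooo   o       
..............+#+++++.+#+.o...o  oo o....++o             
........o.oo.+#+++++..#+.o..oooooo   o+...+o o           
.............++++++.+#+..o ooooo      ....+.oo        ooo
......
[... 859 characters left out ...]
oooo
         ooo   o++++#################++++.ooooooooooooooo
      oooo     o.+++++#############++++++oooooooooooooooo
   ooooooo   ooo.+++++++#########+++++++ooooooooooooooooo
 ooooooooooooooooo.+++++++++++++++++++.oooooooooooooooooo
ooooooooooooooooooo.+++++++++++++++++.ooooooooooooooooooo
ooooooooooooooooooo...+++++++++++++...ooooooooooooooooooo
oooooooooooooooooo......+++++++++......oooooooooooooooooo
ooooooooooooooooo.......................ooooooooooooooooo
oooooooooooooooo.........................oooooooooooooooo
oooooooooooooooo.........................oooooooooooooooo
ooooooooooooooo...........................ooooooooooooooo
ooooooooooooooo...........................ooooooooooooooo
```

drive_tool([
  [0, 0, 0, -0.08, 0, 0.6, 0.1],
  [0, 0, 0, -0.08, 0, 1.1, 0.1],
  [0, 0, 0, -0.08, 0, 1.5, 0.1],
  [0, 0, 0, -0.08, 0, 1.5, 0.1],
  [0, 0, 0, -0.08, 0, 1.5, 0.1],
  [0, 0, 0, -0.08, 0, 1.5, 0.1],
  [0, 0, 0, -0.08, 0, 1.5, 0.1],
  [0, 0, 0, -0.08, 0, 1.5, 0.1],
])

```text
time_s: 17.2
position: [588.7, 190.3, 131.5]
tool_rot: [2.373, 2.059, 0.0]
force: [-0.2, -0.8, -0.7]
grip_width: 22.3
finger_force: 44.2
```

```bash
python3 - <<'E'
from h import *
s=robot.sense();print(toolmove([588.8,190,131.5],down(-8.1)),s['force'],s['grip_width'],s['dq'].round(3))
t=robot.get_image('side');cv2.imwrite('pics/sz.png',t[:,:,::-1]);b=robot.get_image('top');cv2.imwrite('pics/tz.png',b[:,:,::-1])
# bottles still there vs initial top/side
a0=cv2.imread('pics/side0.png')[240:300,245:385].astype(int);a1=cv2.imread('pics/sz.png')[240:300,245:385];print('side bottles diff',np.abs(a0-a1).max(2).mean(),(np.abs(a0-a1).max(2)>60).sum())
# side view: dark loupe gap over pin
print(proj('side',np.array([593.65,224.4,114.9])),proj('side',np.array([593.65,224.4,125])))
E
```

```text
(array([ 0.02, -0.  , -0.01]), array([-0.03,  0.01, -0.  ])) [-0.23897208 -0.7912687  -0.65685718] 22.30563498628239 [-0.     0.001  0.002 -0.001 -0.001  0.   ]
side bottles diff 4.884761904761905 70
[319.07158954 195.10284179] [319.16243974 190.85867315]
```

Position is on target and steady, the bottles look undisturbed, and there's no contact force. Handing in.

```bash
python3 -c "
from station import robot
print(robot.job_done())"
```

```text
the job is handed in; nothing more can be done
None
```

The job is handed in: the stage was turned level and the loupe is held steady with its lens over the pin, an estimated 8–12 mm above the head; the bottles looked undisturbed, and I have no verdict back.

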